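# Start up the rotary table with three light touches

### The job

Start up the jig borer's rotary table from its four control boxes: with light touches from above, push down first the wide mushroom key (oil pump), then the square key (table drive), then the small round key (readout), each at least half-way down, where it stays by itself. Leave the oblong bar key up, press gently without ramming a key into its stop, do not lift or shove the boxes, and leave everything else where it stands.

Things in the scene. Friction and masses are not known exactly. Their poses are not given: they have to be found in the camera images.
- key_mushroom (a joint): How far the black round mushroom head 46 mm across on a 20 mm stem is pushed straight down into its box: 0 = up, 0.012 m = fully in. It starts 0 to 2 mm down, slides in under a push of about 4 N and stays where it is left; it counts as down from 5 mm (0.005).
- key_square (a joint): How far the black square key 26 x 26 mm is pushed straight down into its box: 0 = up, 0.012 m = fully in. It starts 0 to 2 mm down, slides in under a push of about 4 N and stays where it is left; it counts as down from 5 mm (0.005).
- key_round (a joint): How far the black small round key 18 mm across is pushed straight down into its box: 0 = up, 0.012 m = fully in. It starts 0 to 2 mm down, slides in under a push of about 4 N and stays where it is left; it counts as down from 5 mm (0.005).
- key_bar (a joint): How far the black oblong bar key, 14 mm (box x) by 56 mm (box y) is pushed straight down into its box: 0 = up, 0.012 m = fully in. It starts 0 to 2 mm down, slides in under a push of about 4 N and stays where it is left; it counts as down from 5 mm (0.005).
- top_mushroom (a point): Centre of the top face of the mushroom key (round mushroom head 46 mm across on a 20 mm stem), level; moves with the key; 74 mm above the bench with the key up, 62 mm fully in and let go. The key is cushioned: besides sliding in it yields and springs back, about 1 mm while it slides, and 1 mm per further 2 N once fully in (8 mm at most, then rigid).
- top_square (a point): Centre of the top face of the square key (square key 26 x 26 mm), level; moves with the key; 74 mm above the bench with the key up, 62 mm fully in and let go. The key is cushioned: besides sliding in it yields and springs back, about 1 mm while it slides, and 1 mm per further 2 N once fully in (8 mm at most, then rigid).
- top_round (a point): Centre of the top face of the round key (small round key 18 mm across), level; moves with the key; 74 mm above the bench with the key up, 62 mm fully in and let go. The key is cushioned: besides sliding in it yields and springs back, about 1 mm while it slides, and 1 mm per further 2 N once fully in (8 mm at most, then rigid).
- top_bar (a point): Centre of the top face of the bar key (oblong bar key, 14 mm (box x) by 56 mm (box y)), level; moves with the key; 74 mm above the bench with the key up, 62 mm fully in and let go. The key is cushioned: besides sliding in it yields and springs back, about 1 mm while it slides, and 1 mm per further 2 N once fully in (8 mm at most, then rigid).
- box_mushroom: Loose cream control box 80 x 80 mm, 50 mm high, about 0.9 kg, standing on the bench, with the mushroom key in the middle of its top. Origin: centre of its underside; z up. The four boxes are alike but for the key's shape.
- box_square: Loose cream control box 80 x 80 mm, 50 mm high, about 0.9 kg, standing on the bench, with the square key in the middle of its top. Origin: centre of its underside; z up. The four boxes are alike but for the key's shape.
- box_round: Loose cream control box 80 x 80 mm, 50 mm high, about 0.9 kg, standing on the bench, with the round key in the middle of its top. Origin: centre of its underside; z up. The four boxes are alike but for the key's shape.
- box_bar: Loose cream control box 80 x 80 mm, 50 mm high, about 0.9 kg, standing on the bench, with the bar key in the middle of its top. Origin: centre of its underside; z up. The four boxes are alike but for the key's shape.
- plug_gauge: Bystander, loose: steel plug gauge standing upright, 32 mm wide, 90 mm high. Origin: centre of its underside.
- bush: Bystander, loose: brass bush (ring) 38 mm wide, 35 mm high, 22 mm bore. Origin: centre of its underside.
- oil_bottle: Bystander, loose: amber oil bottle 38 mm wide, 110 mm high. Origin: centre of its underside.
- vblock: Bystander, loose: steel V-block 50 x 40 mm, 40 mm high, on the rotary table. Origin: centre of its underside.
- flange: Bystander, loose: brass flange 56 mm wide, 35 mm high, on the rotary table. Origin: centre of its underside.
- loupe: Bystander, loose: aluminium loupe 48 mm wide, 42 mm high, standing on the manual. Origin: centre of its underside.
- wrench: Bystander, loose: steel wrench 150 mm long lying in the tray. Origin: on its middle part.
- rotary: Bystander, fixed: round steel rotary table 220 mm wide, 70 mm high, with a 48 mm dial drum on its +y side reaching 147 mm from its axis. Origin: centre of its underside.
- manual: Bystander, fixed: closed black manual 200 x 150 mm, 22 mm thick. Origin: centre of its underside.
- tray: Bystander, fixed: open green tray 170 x 220 mm, 30 mm high. Origin: centre of its underside.

How it is judged:
On the way, in this order (a step that is already met when the one before it is completed fails the run):
1. the wide mushroom key is down (value of joint key_mushroom above 0.005 m), for 0.1 s.
2. the square key is down (value of joint key_square above 0.005 m), for 0.1 s.
3. the small round key is down (value of joint key_round above 0.005 m), for 0.1 s.
At the end, for the whole second after the job is handed in: The mushroom, square and small round keys are each at least 5 mm down, the bar key is less than 4 mm down, the four boxes stand upright and still within 15 mm of where they were, and every other loose thing is within 15 mm of where it was (value of joint each of key_mushroom, key_square, key_round above 0.005 m and value of joint key_bar below 0.004 m and distance of each of box_mushroom, box_square, box_round, box_bar, plug_gauge, bush, oil_bottle, vblock, flange, loupe, wrench from where it was at the start of the episode below 0.015 m and angle between each of box_mushroom, box_square, box_round, box_bar's own z axis and vertical below 0.1 rad and linear speed of each of box_mushroom, box_square, box_round, box_bar below 0.02 m/s); the robot touches nothing.
It fails at once if a key goes down before its turn ((value of joint key_square above 0.004 m and value of joint key_mushroom below 0.005 m) or (value of joint key_round above 0.004 m and value of joint key_square below 0.005 m)).
It fails at once if the oblong bar key is pushed down (value of joint key_bar above 0.004 m).
It fails at once if a control box or its key is pushed harder than 15 N (contact force between any of box_mushroom, box_square, box_round, box_bar and the fingers above 15 N or contact force between any of box_mushroom, box_square, box_round, box_bar and the arm above 15 N).
It fails at once if a control box is shoved more than 15 mm, tilted or lifted (distance of any of box_mushroom, box_square, box_round, box_bar from where it was at the start of the episode above 0.015 m or angle between any of box_mushroom, box_square, box_round, box_bar's own z axis and vertical above 0.15 rad or height (world z) of any of box_mushroom, box_square, box_round, box_bar above 0.006 m).
It fails at once if another loose thing is moved more than 15 mm (distance of any of plug_gauge, bush, oil_bottle, vblock, flange, loupe, wrench from where it was at the start of the episode above 0.015 m).
It also fails if it takes over 48 s, if anything falls off the work surface, if the arm or the gripper's body presses on something with over 40 N, if the wrist force passes 120 N, or if a joint passes its speed limit or range.

### The arm

A 7-joint arm with a two-finger parallel gripper is mounted at the origin on the work surface. World frame = base frame: x ahead of the robot, y to its left, z up, the work surface at z = 0. Lengths are in m, angles in rad, forces in N, time in s.
With the tool pointing down it reaches from about 0.4 to 0.85 m from the base axis. Payload 4.4 kg.
Tool frame: the origin (TCP) lies on the mounting face of the last link; the fingertips stand 199 mm ahead of it and the grasp point (between the pads) lies 180 mm ahead of it (env.hold_point_z is the z of the grasp point in the tool frame, in m); z points along the fingers, x is the direction in which the jaws open and shut, and the axes are right-handed (so a half turn about z gives the same grasp; the last joint's range is limited). The gripper opens to 94 mm and grips with 3 to 60 N. Pads are 16 mm wide; open, the fingers measure 119 mm over their backs; the gripper's body (75 mm by 177 mm) begins 78 mm behind the grasp point.
Start: joints at [-1.373, 0.628, 0.038, 1.517, -0.027, 0.996, -0.02], TCP at [0.169, 0.628, 0.405] pointing down, gripper open.
Joint ranges: [-3.06, 3.06], [-0.37, 2.12], [-1.25, 1.32], [0.18, 2.47], [-1.1, 4.24], [0.23, 1.98], [-2.94, 2.94]. Speed limits (rad/s): [2.57, 2.57, 3.14, 3.14, 3.14, 3.14, 3.14].

### API

Orientations are given as a unit quaternion [w, x, y, z].
In Python, from plant import env gives the robot as it stands. The module is installed in compiled form; this text tells all that it offers. Calls block until the motion is done:
- env.goto(position, orientation): joint-space move of the TCP to a pose.
- env.servo_line(position, rot=None, velocity=0.15, guard=None): straight line of the TCP; rot=None keeps the orientation; velocity is the mean speed in m/s. With guard (N) it stops when the force on the tool has changed by that much, and returns True; else False.
- env.goto_joints(angles): joint-space move.
- env.move_gripper(opening): finger opening in m; the grip force is fixed at half the most; returns when the fingers have stopped.
- env.wait(seconds).
- env.solve_ik(position, orientation): joint angles nearest the present ones, or None.
- env.capture(name): name is "scene" or "top" or "wrist"; returns a dict with "pixels" (420x560x3 uint8, red, green, blue), "vertical_fov" (degrees; the focal length in pixels is half the picture's height over the tangent of half this angle, whatever the lens; pixels are square), "cx", "cy" (the principal point, pixels), "D" ([k1, k2, p1, p2, k3] as OpenCV has them; the pictures are not rectified), "cam_to_world" (4x4, takes a point from camera to world coordinates); the wrist camera has in their place "hand_eye" (4x4, takes a point from camera to tool coordinates, whose origin is the TCP and whose axes are the tool frame's). Camera axes: x right, y up, looking along -z (the intrinsics and any distortion apply to the point x, -y, -z); pixel columns grow to the right and rows downward; lengths in m; the calibration is good to about 2 mm. A picture is of the moment at which its call begins: read the wrist's pose just before it. There is no depth.
A pose or a line that the arm cannot do raises env.IKError and nothing moves.
- env.job_done(): hands the job in, once; it reports no verdict.
Readings, each from a call of its own:
- env.get_t(): time.
- env.get_joint_positions(): joint angles.
- env.get_qvel(): joint speeds.
- env.get_effort(): joint torques, N m.
- env.get_tool_pos(): TCP position.
- env.get_orientation(): TCP orientation.
- env.get_wrist_force(): force on the tool from outside, world axes, zero at the start.
- env.get_ft_torque(): the same for the moment, N m.
- env.get_opening(): finger opening in m.
Only numpy, scipy, OpenCV 4.12 (cv2) and the standard library are available. Lean on these libraries where they do the work, as an engineer would, in place of code of your own. Each camera call takes 0.05 s, during which the arm holds its last target. There are 200 camera calls.

## Working session

There is one attempt and no reset: what is moved stays moved. The work goes in short steps, each a Python script; the robot and the scene stay as the last script left them, time stands still between calls to the robot, and variables do not carry over. Pictures are saved under pics/ and viewed, about 8 in all and at most 12, crops included, and the job is handed in when it is done.

```bash
mkdir -p pics
cat > h.py <<'E'
import numpy as np, cv2
from plant import env
def K(c):
    f=210/np.tan(np.radians(c["vertical_fov"])/2)
    return np.array([[f,0,c["cx"]],[0,f,c["cy"]],[0,0,1]])
def cast(c,px,z,T=None):
    T=np.array(c["cam_to_world"]) if T is None else T
    u=cv2.undistortPoints(np.array(px,float).reshape(-1,1,2),K(c),np.array(c["D"],float))[:,0]
    d=np.c_[u[:,0],-u[:,1],-np.ones(len(u))]@T[:3,:3].T
    o=T[:3,3]
    return o+d*((z-o[2])/d[:,2])[:,None]
def save(c,n): cv2.imwrite(f"pics/{n}.png",c["pixels"][:,:,::-1])
E
python3 - <<'E'
from h import *
import pickle
for n in("scene","top"):
    c=env.capture(n); save(c,n); pickle.dump(c,open(n+".pkl","wb"))
    print(n,c["vertical_fov"],c["D"],np.round(c["cam_to_world"],3).tolist())
print(env.get_t(),env.get_orientation(),env.get_opening(),env.get_wrist_force())
E
```

```text
scene 44.596952537870855 [0.02323728 0.         0.         0.         0.        ] [[-0.643, -0.593, 0.485, 1.246], [0.766, -0.497, 0.408, 0.538], [-0.001, 0.633, 0.774, 1.114], [0.0, 0.0, 0.0, 1.0]]
top 43.65893725289153 [-0.17298462  0.          0.          0.          0.        ] [[0.126, 0.971, -0.204, 0.315], [-0.992, 0.123, -0.025, -0.015], [0.001, 0.205, 0.979, 1.532], [0.0, 0.0, 0.0, 1.0]]
0.1 [ 4.93629412e-04  7.93963012e-01  6.07965513e-01 -6.52662867e-04] 0.0942979652943023 [-0.68723133 -0.22667001  0.6948756 ]
```

View pics/top.png

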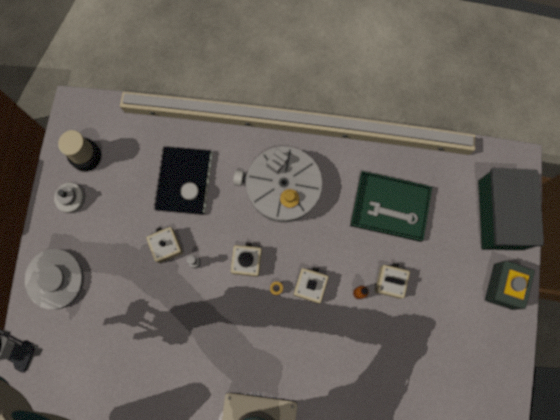

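View pics/scene.png

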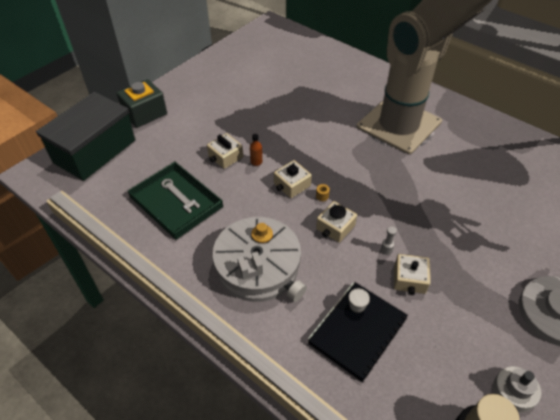

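Top view: mushroom box at (246,260), square (311,285), round (163,244) and bar (394,281). The oil bottle (361,292), bush (276,288) and plug gauge (194,261) stand between them. In the scene view the keys are at about (338,212), (293,170), (414,266) and (224,142). Next I'll segment the keys and triangulate.

```bash
cat > m.py <<'E'
from h import *
import pickle
seeds={"top":dict(mush=(246,259),sq=(312,284),rnd=(163,243),bar=(394,280)),
"scene":dict(mush=(338,212),sq=(293,170),rnd=(414,266),bar=(224,142))}
res={};tiles=[]
for n in seeds:
    c=pickle.load(open(n+".pkl","rb")); g=cv2.cvtColor(c["pixels"],cv2.COLOR_RGB2GRAY)
    for k,(u,v) in seeds[n].items():
        r=26; s=g[v-r:v+r+1,u-r:u+r+1]
        box=np.percentile(s,90); m=(s<0.42*box).astype(np.uint8)
        nl,lab,st,ce=cv2.connectedComponentsWithStats(m,connectivity=4)
        i=min((j for j in range(1,nl) if st[j,4]>=6),key=lambda j:np.hypot(*(ce[j]-r)))
        px=ce[i]+[u-r,v-r]; res[n,k]=px
        print(n,k,px.round(1),st[i],box)
        t=cv2.resize(c["pixels"][v-r:v+r+1,u-r:u+r+1],(200,200),interpolation=cv2.INTER_CUBIC)
        cs,_=cv2.findContours(cv2.resize((lab==i).astype(np.uint8),(200,200),interpolation=0),0,2); cv2.drawContours(t,cs,-1,(255,0,0),1)
        tiles.append(t)
cv2.imwrite("pics/keys.png",np.vstack([np.hstack(tiles[:4]),np.hstack(tiles[4:])])[:,:,::-1])
T=pickle.load(open("top.pkl","rb"));S=pickle.load(open("scene.pkl","rb"))
for k in seeds["top"]:
    o=[];d=[]
    for n,c in(("top",T),("scene",S)):
        a=cast(c,[res[n,k]],0.)[0];oo=np.array(c["cam_to_world"])[:3,3];dd=(a-oo)/np.linalg.norm(a-oo);o.append(oo);d.append(dd)
    A=np.c_[d[0],-d[1]];t=np.linalg.lstsq(A,o[1]-o[0],rcond=None)[0]
    p,q=o[0]+t[0]*d[0],o[1]+t[1]*d[1]
    print(k,((p+q)/2).round(4),"gap",np.linalg.norm(p-q).round(4),"planes",cast(T,[res["top",k]],.073)[0,:2].round(4),cast(S,[res["scene",k]],.073)[0,:2].round(4))
E
python3 m.py
```

```text
top mush [245.7 258.9] [ 19  19  14  15 164] 141.20000000000027
top sq [311.6 284.1] [21 22 10 10 73] 150.0
top rnd [162.3 243.1] [23 24  6  5 24] 149.0
top bar [394.9 280.1] [17 23 20  8 90] 148.0
scene mush [336.7 211.6] [ 17  19  16  14 186] 149.20000000000027
scene sq [291.7 170. ] [ 19  20  12  12 101] 154.0
scene rnd [413.7 265.4] [22 21  8  9 53] 184.0
scene bar [223.3 141.9] [ 19  19  14  14 104] 145.0
mush [0.4803 0.0924 0.0663] gap 0.0006 planes [0.4796 0.0917] [0.485  0.0955]
sq [ 0.4336 -0.0999  0.0614] gap 0.0006 planes [ 0.4328 -0.0995] [ 0.4424 -0.0926]
rnd [0.4946 0.3361 0.0608] gap 0.001 planes [0.4933 0.3327] [0.503  0.3388]
bar [ 0.4731 -0.3336  0.0595] gap 0.0003 planes [ 0.4717 -0.3308] [ 0.4829 -0.3223]
```

View pics/keys.png

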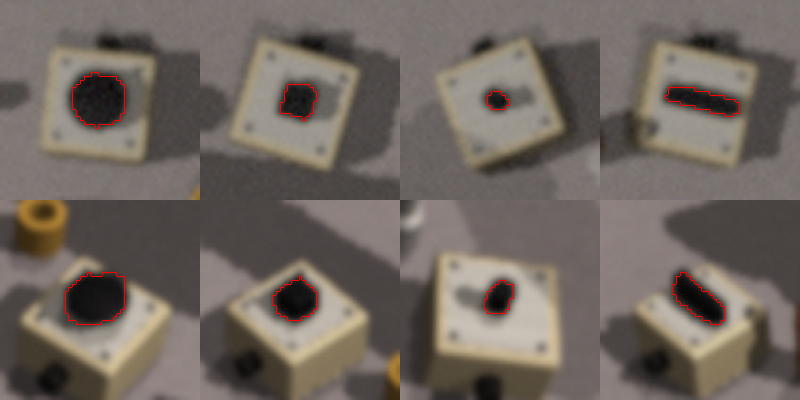

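The masks sit cleanly on the keys. Triangulated heights of 60–66 mm are consistent, since the blobs include the key sides. Next I'll close the gripper and check each key with the wrist camera from above.

```bash
cat > p.py <<'E'
from h import *
from scipy.spatial.transform import Rotation as R
def toolT():
    T=np.eye(4);q=np.array(env.get_orientation());T[:3,:3]=R.from_quat(q[[1,2,3,0]]).as_matrix();T[:3,3]=env.get_tool_pos();return T
Q=[0,0.794,0.608,0]
def key(px,T,c,z,xy):
    """dark blob nearest the expected place (xy,z), cast on plane z"""
    g=cv2.cvtColor(c["pixels"],cv2.COLOR_RGB2GRAY)
    P=np.linalg.inv(T)@np.r_[xy,z,1]; u=cv2.projectPoints(np.array([[P[0],-P[1],-P[2]]]),np.zeros(3),np.zeros(3),K(c),np.array(c["D"],float))[0].ravel()
    m=(g<px).astype(np.uint8); nl,lab,st,ce=cv2.connectedComponentsWithStats(m)
    ok=[j for j in range(1,nl) if 60<st[j,4]<30000]
    i=min(ok,key=lambda j:np.hypot(*(ce[j]-u)))
    return u,ce[i],st[i],cast(c,[ce[i]],z,T)[0]
E
python3 - <<'E'
from p import *
import pickle
env.move_gripper(0.0)
im=[]
for n,xy in dict(rnd=(.4935,.3335),mush=(.480,.092)).items():
    env.goto([*xy,.40],Q); T=toolT(); c=env.capture("wrist"); T=T@np.array(c["hand_eye"])
    pickle.dump((c,T),open("w_"+n+".pkl","wb")); im.append(cv2.resize(c["pixels"],(400,300)))
    print(n,env.get_t(),env.get_tool_pos(),env.get_orientation(),env.get_opening(),env.get_wrist_force(),T[:3,3].round(3))
    print(key(55,T,c,.073,xy))
cv2.imwrite("pics/w1.png",np.hstack(im)[:,:,::-1])
E
```

```text
rnd 3.175 [0.49256989 0.33510369 0.39997401] [-4.92149044e-04  7.93128345e-01  6.09054335e-01  6.21596910e-05] 0.0005199224949909007 [-0.3705016  -0.63293161  0.00979374] [0.421 0.355 0.38 ]
(array([276.23366967, 202.9272587 ]), array([281.77580071, 202.71530249]), array([274, 192,  17,  22, 281], dtype=int32), array([0.49456562, 0.33820359, 0.073     ]))
mush 4.1833 [0.48041666 0.09408483 0.40005718] [-2.56653586e-04  7.93000878e-01  6.09220081e-01  6.59471703e-04] 0.00046491423319485365 [0.38807272 0.25745651 0.87231177] [0.409 0.114 0.38 ]
(array([275.37967066, 201.03833999]), array([278.01977107, 201.0962539 ]), array([ 253,  176,   51,   50, 1922], dtype=int32), array([0.48064527, 0.09420213, 0.073     ]))
```

View pics/w1.png

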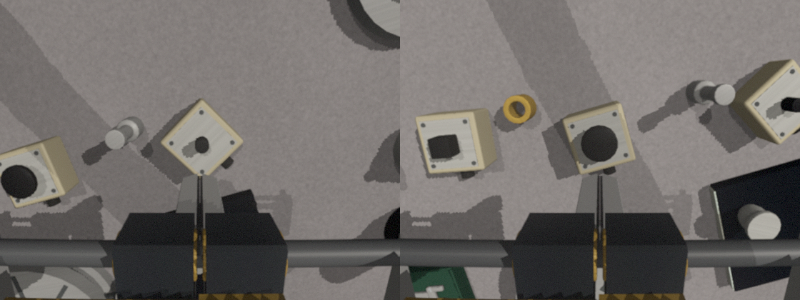

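```bash
cat >> p.py <<'E'
TIP=.199
def press(xy,z=.0645):
    env.servo_line([*xy,.095+TIP],velocity=.15); env.wait(.2)
    f0=np.array(env.get_wrist_force())
    hit=env.servo_line([*xy,.064+TIP],velocity=.012,guard=2.0); t=np.array(env.get_tool_pos())
    print("contact",hit,"tip z",(t[2]-TIP).round(4),"xy",t[:2].round(4),"dF",(env.get_wrist_force()-f0).round(2))
    h2=env.servo_line([*xy,z+TIP],velocity=.012,guard=9.0); env.wait(.15); t=np.array(env.get_tool_pos())
    print("down",h2,"tip z",(t[2]-TIP).round(4),"dF",(env.get_wrist_force()-f0).round(2))
    env.servo_line([*xy,.095+TIP],velocity=.05); env.servo_line([*xy,.40],velocity=.2)
    print("t",env.get_t())
E
python3 - <<'E'
from p import *
import pickle
press((.4805,.0935))
T=toolT(); c=env.capture("wrist"); T=T@np.array(c["hand_eye"]); im=[c["pixels"]]
xy=(.4335,-.0995)
env.goto([*xy,.40],Q); env.wait(.2); T=toolT(); c=env.capture("wrist"); T=T@np.array(c["hand_eye"]); im.append(c["pixels"])
print(env.get_t(),key(55,T,c,.073,xy))
cv2.imwrite("pics/w2.png",np.hstack([cv2.resize(i,(400,300)) for i in im])[:,:,::-1])
E
```

```text
contact True tip z 0.0725 xy [0.4805 0.0935] dF [ 0.22 -1.17  3.86]
down False tip z 0.0646 dF [ 1.18 -1.04  4.15]
t 9.3333
10.4417 (array([275.85017316, 201.0707401 ]), array([277.17344173, 200.03387534]), array([263, 184,  30,  33, 738], dtype=int32), array([ 0.43290355, -0.09815062,  0.073     ]))
```

View pics/w2.png

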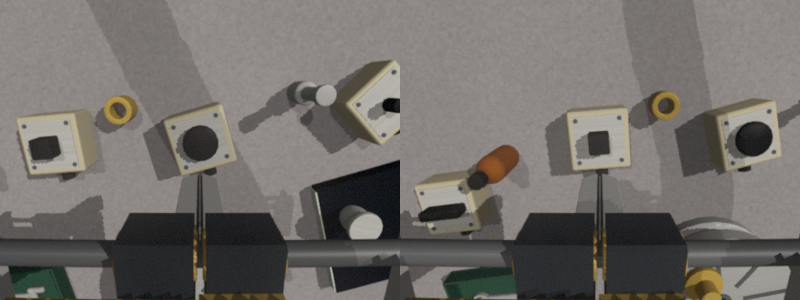

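The mushroom key went down with contact at 72.5 mm, was pushed to 64.6 mm at about 4 N, and its box has not moved. The square key is centred at (598,143) in the second image. I'll press square, then round.

Run:
```python
from p import *
press((.433,-.0988))
xy=(.495,.3365)
env.goto([*xy,.40],Q); env.wait(.2); T=toolT(); c=env.capture("wrist"); T=T@np.array(c["hand_eye"])
r=key(55,T,c,.073,xy); print(r)
if np.hypot(*(r[3][:2]-xy))<.005: press(xy)
c=env.capture("wrist"); im=[c["pixels"]]
env.goto([.40,.5,.42],Q); c=env.capture("scene"); im.append(c["pixels"]); c2=env.capture("top")
import pickle
S=pickle.load(open("scene.pkl","rb")); tp=pickle.load(open("top.pkl","rb"))
for n,a,b in(("scene",S,c),("top",tp,c2)): save(b,n+"_end")
cv2.imwrite("pics/end.png",np.hstack([cv2.resize(im[0],(400,300)),cv2.resize(im[1],(400,300))])[:,:,::-1])
print(env.get_t(),env.get_wrist_force())
```

```text
contact True tip z 0.0734 xy [ 0.433  -0.0988] dF [ 0.31 -0.65  3.9 ]
down False tip z 0.0646 dF [ 1.84 -0.69  3.74]
t 15.625
(array([279.24940123, 200.1071654 ]), array([280.99264706, 199.24632353]), array([273, 189,  18,  21, 272], dtype=int32), array([0.49465763, 0.3381614 , 0.073     ]))
contact True tip z 0.0723 xy [0.495  0.3365] dF [-0.23  1.45  2.41]
down False tip z 0.0646 dF [1.81 1.18 3.13]
t 22.6167
23.55 [-0.33878832 -0.272081    0.31584546]
```

View pics/end.png

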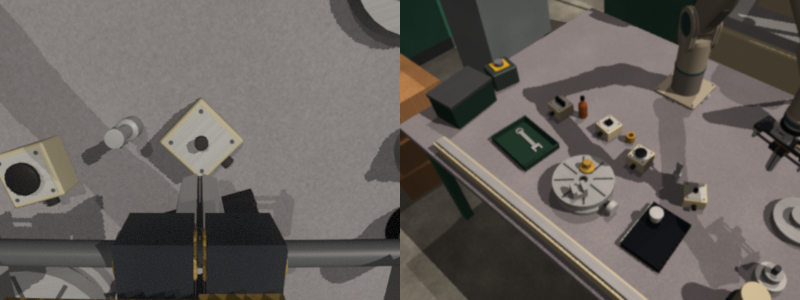

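Run:
```python
import cv2,numpy as np
r=26;rows=[]
for n,s in(("top",[(246,259),(312,284),(163,243),(394,280)]),("scene",[(338,212),(293,170),(414,266),(224,142)])):
  for f in(n,n+"_end"):
    i=cv2.imread(f"pics/{f}.png"); rows.append(np.hstack([cv2.resize(i[v-r:v+r+1,u-r:u+r+1],(150,150),interpolation=2) for u,v in s]))
cv2.imwrite("pics/cmp.png",np.vstack(rows))
```

```text
(no output)
```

View pics/cmp.png

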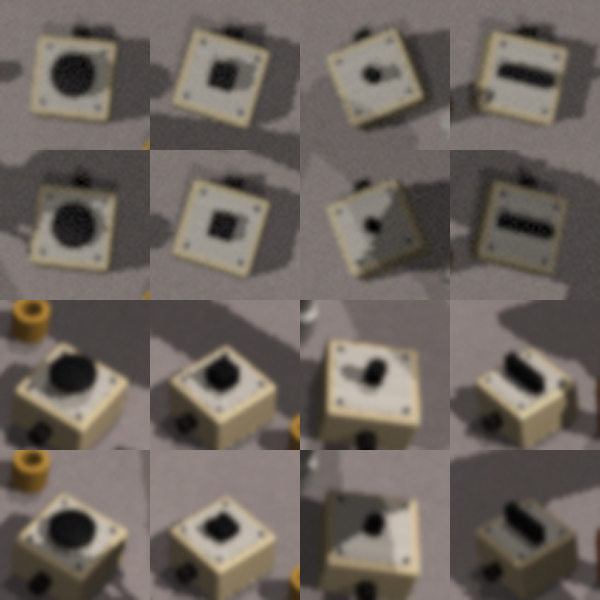

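The before/after crops show the mushroom, square and round keys clearly lower. The bar key is still up, and all the boxes are in the same place. The arm is clear of everything, so I'm handing in.

```bash
python3 -c "
from plant import env
env.wait(.3); env.job_done(); print(env.get_t())"
```

```text
the job is handed in; nothing more can be done
the job is handed in; nothing more can be done
```

I pressed the mushroom, square and small round keys in that order with the closed fingertips, then backed the arm clear and handed the job in at about 24 s of the 48 s allowed. The interface gave no verdict.

| Key | Contact height (mm) | Pressed to (mm) | Vertical force at the end (N) |
|---|---|---|---|
| Mushroom | 72.5 | 64.6 | 4.2 |
| Square | 73.4 | 64.6 | 3.7 |
| Round | 72.3 | 64.6 | 3.1 |

- **Depth:** allowing about 1 mm of spring-back, each key should be about 8 mm down, against the 5 mm needed. This comes from the fingertip heights; I did not measure the keys directly afterwards.
- **Final pictures:** before/after crops from the two fixed cameras show all three keys lower, the bar key still up and the four boxes unmoved. I saw nothing else disturbed in the scene view. These were judged by eye.
- **Disagreement:** for the round key, the single-camera position estimates differed by up to about 5 mm. I pressed close to the triangulated and wrist-camera estimates, and the key went down normally. No check failed.

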